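# Trial-fit a cart's hitch coupler on the bench tow ball and latch it

## Task

Trial-fit the nursery cart's grey hitch coupler on the tow ball of the hitch pedestal: lower its socket onto the ball with the tail over the padded rest and press it down, firmly but without ramming it, until it is fully home on the ball and the indicator on its crown stands up; then press the red latch lever all the way down so that the coupler is locked. Leave it so, with the cup, the tape measure and the screwdriver where they are.

Things in the scene. Friction and masses are not known exactly. Their poses are not given: they have to be found in the camera images.
- stand: hitch pedestal, immovable: wooden base 200 x 100 x 18 mm, on it two grey sockets with black clamp knobs, in these the legs of a blue steel beam 176 x 36 x 8 mm. On the beam a tow ball, 40 mm in diameter (its centre 42 mm above the beam), and 124 mm from it a tail rest. Origin under the ball, at the underside of the base; x points from the rest to the ball, z up
- ball_axis (a point): point on the ball's upright axis in the top face of the wooden base. The ball's centre is 74 to 104 mm above it: the legs slide in the sockets and were clamped by eye; the height is different each time and is not measured, so it must be felt or seen
- tail_rest (a point): point in the top face of the wooden base, under the middle of the tail rest: block with a black rubber pad on the beam, 34 mm along it x 58 mm across, its top 27 mm lower than the ball's centre whatever the beam's height. With the coupler home on the ball and level, its tail is 3 mm above the pad; let go, it sinks onto it
- coupler_grip (a point): loose hitch coupler, about 0.5 kg: grey steel channel, open below, round nose over the socket; starts upright on the table. x from tail to nose, z up. Point on the socket axis, 30 mm above the underside. Grip here across y: flat cheeks, 53 mm apart outside, from 4 mm ahead to 48 mm behind the point, 8 to 44 mm above the underside. Balance point about 25 mm behind
- socket (a point): coupler's socket: where the ball's centre lies when home; on its axis, 24 mm above the underside, same axes. Opens downward, bore about 41.5 mm. Sprung nylon pads rub on the ball: for the last 11 mm the coupler will not sink by its weight; press it on with 12 to 22 N more until it stops hard. The pads alone squeeze the ball with some 65 N; pushing on coupler or lever with over 45 N mars the ball: job failed
- coupler_tail (a point): on the coupler's underside, mid-width, 124 mm behind the socket's axis; belongs over the tail rest. Same axes. The channel ends 151 mm behind the socket's axis and is 44 mm wide and 44 mm high there; the nose is 51 mm in diameter, 62 mm at its flared foot, and 54 mm high
- indicator (a joint): ball indicator: black-capped pin, 12 mm in diameter, in the top of the nose on the socket's axis (cap top 58 mm above the underside). 0 m: down, no ball. The ball lifts it over the last 5 mm; 0.004 to 0.005 m: ball fully home, green band showing. Held down only by a weak spring (about 1 N)
- latch_lever (a joint): latch lever, pivot across the coupler 38 mm behind the socket's axis and 21 mm above the underside. 0 rad: open, red handle up and back; 0.52 rad: latched, handle lying over the tail, its jaw under the ball; hard stop there. Stiff (3 to 6 N at its end), stays where it is left. If the ball is not home the jaw strikes it and the lever stops short
- lever_end (a point): top of the red handle near its end (handle 21 mm wide, 12 mm thick), 95 mm from the pivot: press down here. Latched it is 122 mm behind the socket's axis and 65 mm above the coupler's underside; open, 89 mm behind and 101 mm above
- cup: red cup, 70 mm across, 81 mm high, upright; origin at the centre of its foot. Bystander
- tape_measure: yellow and black tape measure, 32 x 92 x 58 mm; origin at the centre of its underside. Bystander
- screwdriver: screwdriver with orange handle, 25 x 188 x 26 mm, lying along its y axis; origin below its centre. Bystander. It lies near the handle of a fixed green grafting press that stands behind the work; that handle reaches forward and right to about x = 0.56, y = -0.30, 170 to 260 mm above the table: keep hand and arm clear of it

How it is judged:
On the way, in this order (a step that is already met when the one before it is completed fails the run):
1. the coupler is pressed fully home on the ball, its indicator up and its tail over the rest, while the latch is still open (value of joint indicator above 0.0036 m and horizontal distance between socket and ball_axis below 0.008 m and horizontal distance between coupler_tail and tail_rest below 0.035 m and value of joint latch_lever below 0.3 rad), for 0.2 s.
2. the latch lever is pressed all the way down with the coupler still home (value of joint indicator above 0.0036 m and horizontal distance between socket and ball_axis below 0.008 m and horizontal distance between coupler_tail and tail_rest below 0.035 m and value of joint latch_lever above 0.46 rad), for 0.2 s.
At the end, for the whole second after the job is handed in: ball home in the socket (indicator 3.6 mm up or more, socket within 8 mm of the ball axis in plan), coupler level within 0.15 rad, tail within 35 mm of the rest's middle in plan, lever at 0.46 rad or more; cup, tape measure and screwdriver within 30 mm of their starts (all of step 2 and angle between socket's own z axis and vertical below 0.15 rad and distance of each of cup, tape_measure, screwdriver from where it was at the start of the episode below 0.03 m); the robot touches nothing.
It fails at once if coupler and stand are pressed together with more than 125 N, some 65 N of it from the pads' own squeeze of the ball (contact force between coupler and stand above 125 N).
It fails at once if the cup, the tape measure or the screwdriver is moved by more than 30 mm, or the cup is tipped (distance of any of cup, tape_measure, screwdriver from where it was at the start of the episode above 0.03 m or angle between cup's own z axis and vertical above 0.5 rad).
It also fails if it takes over 56 s, if anything falls off the work surface, if the arm or the gripper's body presses on something with over 40 N, if the wrist force passes 120 N, or if a joint passes its speed limit or range.

## Robot

A 7-joint arm with a two-finger parallel gripper is mounted at the origin on a cart in front of the work surface, level with it; the furniture and walls round the work are solid. World frame = base frame: x ahead of the robot, y to its left, z up, the work surface at z = 0. Lengths are in m, angles in rad, forces in N, time in s.
With the tool pointing down it reaches from about 0.4 to 0.85 m from the base axis. Payload 4.5 kg.
Tool frame: the origin (TCP) lies at the very end of the fingers, on their centre line; the grasp point (between the pads) lies 19 mm behind it; z points along the fingers, y is the line along which they close (so a half turn about z gives the same grasp; the last joint's range is limited). The gripper opens to 88 mm and grips with 3 to 60 N. Pads are 18 mm wide; open, the fingers measure 123 mm over their backs; the gripper's body (75 mm by 187 mm) begins 45 mm behind the grasp point.
Start: joints at [1.169, 0.689, -0.195, 1.565, 0.157, 0.902, -0.215], TCP at [0.264, -0.567, 0.239] pointing down, gripper open.
Joint ranges: [-3.01, 3.01], [-0.46, 2.08], [-1.47, 1.51], [0.13, 2.56], [-1, 4.14], [0.04, 2.09], [-2.66, 2.66]. Speed limits (rad/s): [2.57, 2.57, 3.14, 3.14, 3.14, 3.14, 3.14].

## Interface

Orientations are given as a unit quaternion [x, y, z, w].
In Python, from plant import r gives the robot as it stands. The module is installed in compiled form; this text tells all that it offers.
- The arm moves only by the tool step_arm, never from a script. Its argument "increments" is a list of rows, each a list of 2 entries, a list of its own where there are three numbers: the shift along the world's x, y, z in cm, then the turn, a rotation vector about the world's x, y, z in degrees. A call has exactly 10 rows; each row shifts and turns the commanded pose from where the row before left it; what a row does not reach is not made up. A row lasts 1/10 s, in which the tool goes at most 50 mm and 8.59 degrees, less where a joint would pass 70% of its speed; a pose out of reach is approached as far as the arm can. A call is refused whole if a number of a shift passes 5 or a number of a turn 8.59, either way. A call with a gripper value outside its range is refused whole. "fingers" is the opening, from 0 (shut) to 1 (fully open), set as the call begins (left out, the last holds). The fingers move at their own pace and stop on an object; "grip_force" is the grip in N (left out, the last holds). Time passes only in rows, so rows that do not move let the fingers close, or fill a call up. It gives the time, the measured TCP pose, the force, the opening and the grip force at its end, in the units of the state.
- r.get_state(): the state, without advancing time (a new reading comes with each control period).
- r.snapshot(name): name is "scene" or "side" or "wrist"; returns (picture, depth): 420x560x3 uint8, red, green, blue; 420x560 float32, m along the optical axis (not along the pixel's ray), 0 where there is no reading.
- r.calibration(name): a dict with "fov_y" (degrees; the focal length in pixels is half the picture's height over the tangent of half this angle, whatever the lens; pixels are square), "cx", "cy" (the principal point, pixels), "R" (3x3) and "t" (3): a world point X has camera coordinates R X + t. Camera axes: x right, y down, z forward; pixel columns grow to the right and rows downward; lengths in m; the calibration is good to about 2 mm. A picture is of the moment at which its call begins: read the wrist's pose just before it. calibration takes no time and is no camera call; for the wrist camera it gives the pose at the moment of the call.
- r.finish_job(): hands the job in; it is judged then, once.
The state is a dict: "clock": time; "q": joint angles; "qd": joint speeds; "joint_torque": joint torques, N m; "tool_pos": TCP position; "eef_rot": TCP orientation; "contact_force": force on the tool from outside, world axes, zero at the start; "moment": the same for the moment, N m; "opening": opening from 0.0 (shut) to 1.0 (fully open); "finger_force": force on a finger pad.
Only numpy, scipy, OpenCV 4.12 (cv2) and the standard library are available. Lean on these libraries where they do the work, as an engineer would, in place of code of your own. Each camera call takes 0.05 s, during which the arm holds its last target. There are 200 camera calls.

## Working session

There is one attempt and no reset: what is moved stays moved. The work goes in short steps, Python scripts to look and compute and a tool call to move; the robot and the scene stay as the last step left them, time stands still between calls to the robot, and variables do not carry over. Pictures are saved under pics/ and viewed, at most 10 in all, crops included, and the job is handed in when it is done.

Besides the shell and the picture viewer there is one more tool, called after "Request:" by a JSON object that holds its "api" and its "payload", one argument or row to a line. step_arm: Moves the arm, as the interface text tells. Its arguments: {"type":"object","properties":{"increments":{"type":"array","items":{"type":"array"}},"fingers":{"type":"number"},"grip_force":{"type":"number"}},"required":["increments"]}

```bash
mkdir -p pics
cat > h.py <<'E'
import numpy as np, cv2
from plant import r
def snap(n):
    c=r.calibration(n); im,d=r.snapshot(n); return im,d,c
def cloud(d,c):
    f=210/np.tan(np.radians(c['fov_y'])/2)
    v,u=np.mgrid[0:420,0:560]
    P=np.dstack([(u-c['cx'])/f*d,(v-c['cy'])/f*d,d])
    R=np.array(c['R']);t=np.array(c['t'])
    W=(P-t)@R
    W[d==0]=np.nan
    return W
E
python3 - <<'E'
from h import *
ims=[]
for n in("scene","side"):
    im,d,c=snap(n); np.savez(n,im=im,d=d,c=c)
    cv2.imwrite(f'pics/{n}0.png',im[:,:,::-1]); print(n,c,(d>0).mean())
s=r.get_state();print(s)
E
```

```text
scene {'fov_y': 55.32737154262685, 'cx': 289.27680270652274, 'cy': 208.42870258308693, 'R': array([[-0.89909728, -0.4375401 ,  0.01351811],
       [-0.3035219 ,  0.60085742, -0.73948957],
       [ 0.31543388, -0.6689761 , -0.67303227]]), 't': array([0.34293469, 0.33629165, 0.96911299])} 0.994906462585034
side {'fov_y': 45.0116179486747, 'cx': 278.8825494831368, 'cy': 206.64225100989603, 'R': array([[-0.89428824, -0.44740062,  0.00901259],
       [-0.28949788,  0.56307122, -0.77404249],
       [ 0.34123236, -0.69482622, -0.6330695 ]]), 't': array([0.33609313, 0.31751473, 0.9164766 ])} 0.9951743197278912
{'clock': 0.1, 'q': array([ 1.16875436,  0.68990233, -0.19456135,  1.5662214 ,  0.15729534,
        0.90251719, -0.21509878]), 'qd': array([ 0.00027471, -0.00407432, -0.0001069 , -0.00335941, -0.00109208,
        0.00028318, -0.00058958]), 'joint_torque': array([-2.27317782e-03, -5.28492808e+01, -1.27163731e+00, -1.53835237e+01,
       -5.26486861e-02,  1.95467881e-03, -8.16965354e-06]), 'tool_pos': array([ 0.26360084, -0.56606713,  0.23799487]), 'eef_rot': array([ 9.76337443e-01,  2.16251040e-01, -2.23958003e-04, -7.96818817e-04]), 'contact_force': array([0.25981506, 0.62897524, 0.50909375]), 'moment': array([-0.02339123,  0.0312428 ,  0.00961406]), 'finger_force': 0.0, 'opening': 1.003684039914629}
```

View pics/scene0.png

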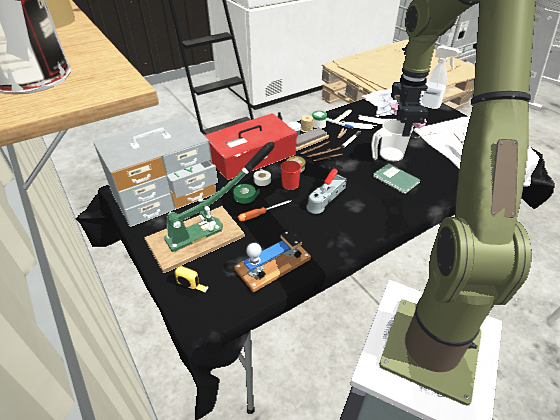

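View pics/side0.png

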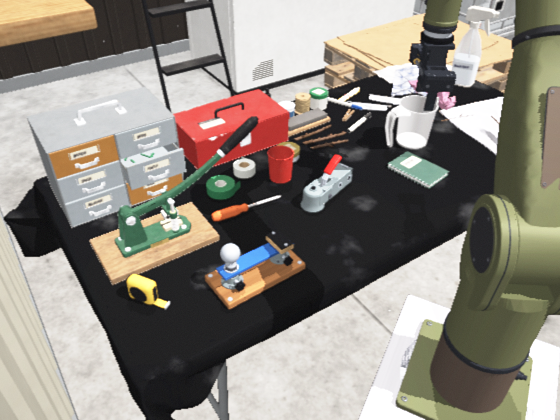

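The side view shows the ball at (230,252), the stand to its right with the rest at about (283,240), and the coupler with its nose at (312,200), tail at (345,178) and red handle at (332,162). The cup is at (281,163).

```bash
cat > m.py <<'E'
from h import *
for n in("side","scene"):
    z=np.load(n+'.npz',allow_pickle=True);im=z['im'];W=cloud(z['d'],z['c'].item())
    hsv=cv2.cvtColor(im,cv2.COLOR_RGB2HSV).astype(int);H,S,V=hsv[...,0],hsv[...,1],hsv[...,2]
    box=np.zeros((420,560),bool)
    def reg(u0,u1,v0,v1):
        b=box.copy();b[v0:v1,u0:u1]=1;return b
    if n=='side': rb,rs,rc=reg(215,245,238,266),reg(195,310,228,310),reg(295,360,150,215)
    else: rb,rs,rc=reg(243,265,238,262),reg(228,315,230,300),reg(300,352,165,218)
    def fitrect(m):
        p=W[m][:,:2].astype(np.float32);return cv2.minAreaRect(p)
    # ball: white, low sat -> sphere fit r=20mm
    m=rb&(S<50)&(V>150)&(W[...,2]>0.07);p=W[m]
    from scipy.optimize import least_squares
    f=least_squares(lambda c:np.linalg.norm(p-c,axis=1)-.02,p.mean(0)-[0,0,.01],loss='soft_l1',f_scale=.001)
    print(n,'ball',f.x.round(4),len(p),np.sqrt(np.mean(f.fun**2)).round(4))
    m=rs&(H>100)&(H<125)&(S>110)&(W[...,2]>.03);print(' beam z',np.median(W[m][:,2]).round(4),m.sum(),fitrect(m))
    m=rs&(H>3)&(H<22)&(S>90)&(abs(W[...,2]-.018)<.006);print(' base',m.sum(),fitrect(m))
    m=rc&(W[...,2]>.012);p=W[m];print(' coupler',m.sum(),fitrect(m),p[:,2].max())
    mr=rc&((H<8)|(H>172))&(S>140)&(W[...,2]>.04);q=W[mr];print(' lever',mr.sum(),q.mean(0).round(4),fitrect(mr),'top',q[q[:,2]>q[:,2].max()-.012].mean(0).round(4),q[:,2].max())
    g=m&(S<60)&(W[...,2]<.062);print(' grey',g.sum(),fitrect(g))
    for lo in(.04,.046):
        t=g&(W[...,2]>lo);print('  top',lo,t.sum(),W[t].mean(0).round(4),fitrect(t))
E
python3 m.py
python3 - <<'E'
from h import *
o=[]
z=np.load('side.npz',allow_pickle=True)['im'];a=cv2.resize(z[145:315,190:370],None,fx=3,fy=3,interpolation=cv2.INTER_CUBIC)
cv2.imwrite('pics/crop.png',a[:,:,::-1])
E
```

```text
side ball [ 0.4915 -0.0055  0.1011] 319 0.0025
 beam z 0.0597 722 ((0.4715723693370819, -0.04191628843545914), (0.1363307535648346, 0.03936539962887764), 63.07713317871094)
 base 1804 ((0.5250362157821655, -0.0893552154302597), (0.2020600587129593, 0.24183252453804016), 62.98909378051758)
 coupler 1359 ((0.5035220384597778, -0.4138680100440979), (0.1809048354625702, 0.19599150121212006), 76.91885375976562) 0.10430321486018668
 lever 166 [ 0.4328 -0.4151  0.0877] ((0.43203139305114746, -0.43172594904899597), (0.08465054631233215, 0.024568069726228714), 86.61280822753906) top [ 0.4299 -0.4284  0.0976] 0.10430321486018668
 grey 1123 ((0.4990437626838684, -0.4089125096797943), (0.18002277612686157, 0.18291223049163818), 80.11602783203125)
  top 0.04 691 [ 0.4353 -0.386   0.0476] ((0.4383133351802826, -0.39931437373161316), (0.17788082361221313, 0.05293326824903488), 78.72994232177734)
  top 0.046 387 [ 0.4394 -0.3731  0.0504] ((0.4359295666217804, -0.3981999158859253), (0.17690476775169373, 0.04976925998926163), 77.48343658447266)
scene ball [ 0.4899 -0.0052  0.0993] 189 0.0031
 beam z 0
[... 281 characters left out ...]
50630092621), (0.1801852434873581, 0.18037909269332886), 81.01604461669922) 0.10002450057252366
 lever 98 [ 0.4365 -0.4149  0.0852] ((0.48509782552719116, -0.4297570586204529), (0.0512140728533268, 0.13138723373413086), 75.88591766357422) top [ 0.4297 -0.4273  0.094 ] 0.10002450057252366
 grey 659 ((0.49037957191467285, -0.4002784788608551), (0.17838376760482788, 0.17645978927612305), 85.447265625)
  top 0.04 396 [ 0.4347 -0.3863  0.046 ] ((0.4426053762435913, -0.39345383644104004), (0.15957963466644287, 0.14577198028564453), 26.89263343811035)
  top 0.046 142 [ 0.4452 -0.3512  0.051 ] ((0.4487420916557312, -0.38981112837791443), (0.14908701181411743, 0.14290715754032135), 25.40949058532715)
```

View pics/crop.png

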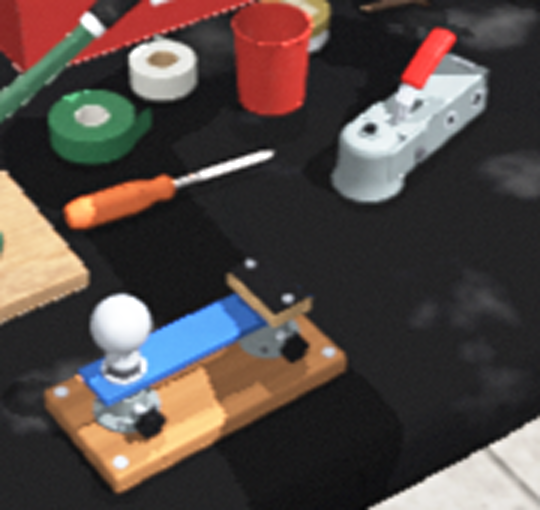

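Run:
```python
from h import *
P=[]
for n in("side","scene"):
    z=np.load(n+'.npz',allow_pickle=True);im=z['im'];c=z['c'].item();W=cloud(z['d'],c);P.append(W.reshape(-1,3))
    if n=='side':
        R=np.array(c['R']);t=np.array(c['t']);f=210/np.tan(np.radians(c['fov_y'])/2)
        def ray(u,v,h):
            d=R.T@np.array([(u-c['cx'])/f,(v-c['cy'])/f,1]);o=-R.T@t;return o+d*(h-o[2])/d[2]
        print('ind',ray(190+370/3,145+127/3,.058),'cup',ray(281,155,.08),'tailrest ends',ray(190+250/3,145+264/3,.074),ray(190+288/3,145+299/3,.074))
P=np.vstack(P);P=P[np.isfinite(P).all(1)]
g=np.arange(.30,.72,.03);h=np.arange(-.63,.14,.03)
print('rows y, cols x',g.round(2))
for y in h:
    print('%.2f'%y,[int(1000*np.percentile(q,95)) if len(q:=P[(abs(P[:,0]-x)<.015)&(abs(P[:,1]-y)<.015)&(P[:,2]<.6)][:,2])>3 else -1 for x in g])
hd=P[(P[:,0]<.62)&(P[:,0]>.5)&(abs(P[:,1]+.3)<.1)&(P[:,2]>.14)&(P[:,2]<.3)];print(hd[np.argsort(hd[:,0])][:200:25].round(3))
```

```text
ind [ 0.44952166 -0.33888203  0.058     ] cup [ 0.5717583  -0.40255521  0.08      ] tailrest ends [ 0.45339411 -0.12634894  0.074     ] [ 0.41243656 -0.10571505  0.074     ]
rows y, cols x [0.3  0.33 0.36 0.39 0.42 0.45 0.48 0.51 0.54 0.57 0.6  0.63 0.66 0.69]
-0.63 [346, 346, 4, 4, 3, 4, 4, 9, 10, 11, 12, 30, 33, 104]
-0.60 [344, 339, 4, 4, 4, 4, 3, 5, 10, 10, 10, 94, 103, 103]
-0.57 [559, 566, 4, 4, 4, 4, 2, 3, 6, 6, 5, 98, 102, 103]
-0.54 [587, 4, 4, 3, 3, 2, 3, 3, 4, 30, 33, 32, 98, 102]
-0.51 [545, 5, 5, 5, 1, -742, 3, 4, 4, 31, 33, 33, 80, 101]
-0.48 [5, 5, 5, 43, 50, 45, 4, 3, 3, 25, -1, -1, 4, 80]
-0.45 [5, 5, 5, 38, 97, 46, 4, 4, 4, 79, 82, 3, 4, 6]
-0.42 [5, 5, 5, 5, 96, 95, 3, 5, 75, 72, 81, 5, 27, 28]
-0.39 [4, 5, 5, 5, 78, 77, 41, 4, 77, 78, 79, 4, 28, 29]
-0.36 [5, 5, 5, 5, 46, 53, 44, 5, 4, 61, 4, 3, 28, 28]
-0.33 [4, 5, 4, 4, 49, 56, 51, 4, 4, 4, 4, 3, 13, 27]
-0.30 [5, 5, 4, 4, 4, 43, 5, 5, 16, 5, 4, 3, 27, 28]
-0.27 [5, 5, 4, 5, 4, 4, 4, 4, 4, 250, 248, 4, 27, 27]
-0.24 [4, 4, 5, 4, 4, 4, 4, 4, 3, 226, 237, 4, 22, 25]
-0.21 [5, 5, 5, 4, 4, 4, 4, 4, 3, 3, 212, 210, 3, 3]
-0.18 [5, 5, 5, 4, 4, 0, -737, 4, 3, 4, 15, 185, 170, 21]
-0.15 [5, 5, 5, 5, 20, 74, 3, 4, 3, 3, 3, 157, 165, 23]
-0.12 [3, 5, 5, 67, 76, 76, -738, 3, 3, 3, 21, 23, 150, 144]
-0.09 [-1, 5, 5, 38, 74, 69, 59, 4, -185, 3, 21, 23, 39, 136]
-0.06 [-27, 2, 5, 14, 21, 61, 61, -745, 3, 4, 4, 22, 94, 125]
-0.03 [-745, -6, 4, 5, 20, 59, 62, -740, 4, 4, 4, 20, 22, 36]
0.00 [-746, -744, 1, 4, 14, 39, 119, 118, 21, 4, 3, 4, 22, 32]
0.03 [-746, -744, -8, 3, 4, 26, 59, 50, 14, 5, 3, 3, 18, 22]
0.06 [-1, -1, -747, 0, 4, 12, 6, 5, 5, 4, 4, 3, 3, 22]
0.09 [-1, -1, -1, -11, 2, 4, 4, 4, 4, 4, 51, 58, 60, 18]
0.12 [-1, -1, -1, -1, 0, 3, 4, 4, 4, 4, 51, 58, 58, 3]
[[ 0.572 -0.275  0.24 ]
 [ 0.575 -0.262  0.246]
 [ 0.577 -0.271  0.242]
 [ 0.579 -0.26   0.247]
 [ 0.58  -0.266  0.239]
 [ 0.582 -0.26   0.226]
 [ 0.583 -0.274  0.254]
 [ 0.585 -0.271  0.25 ]]
```

Request:
{"api": "step_arm", "payload": {
  "increments": [
    [[1.7,2.1,0],[0,0,5.3]],
    [[1.7,2.1,0],[0,0,5.3]],
    [[1.7,2.1,0],[0,0,5.3]],
    [[1.7,2.1,0],[0,0,5.3]],
    [[1.7,2.1,0],[0,0,5.3]],
    [[1.7,2.1,0],[0,0,5.3]],
    [[1.7,2.1,0],[0,0,5.3]],
    [[1.7,2.1,0],[0,0,5.3]],
    [[1.7,2.1,0],[0,0,5.3]],
    [[1.7,2.1,0],[0,0,5.3]]
  ],
  "fingers": 1.0
}}

```text
clock: 1.1
tool_pos: [0.4351, -0.3547, 0.2388]
eef_rot: [0.775, 0.632, 0.0, 0.0]
contact_force: [1.0, -0.9, -0.6]
opening: 0.998
finger_force: 0.0
```

Run:
```python
from h import *
s=r.get_state();print(s['tool_pos'],s['eef_rot'],s['q'])
im,d,c=snap('wrist');np.savez('w1',im=im,d=d,c=c);print(c)
cv2.imwrite('pics/w1.png',im[:,:,::-1])
```

```text
[ 0.4350688  -0.35470439  0.2388221 ] [7.74962596e-01 6.32007087e-01 2.35256773e-05 1.26137415e-04] [ 0.86640956  0.62893825 -0.44256924  1.75321551  0.34617643  0.83705004
  0.06097882]
{'fov_y': 63.035322104314204, 'cx': 281.0729152451047, 'cy': 202.99270886556428, 'R': array([[ 9.79588170e-01, -2.01013707e-01,  7.12147219e-04],
       [-1.93531999e-01, -9.42158536e-01,  2.73646959e-01],
       [-5.43358339e-02, -2.68199147e-01, -9.61829941e-01]]), 't': array([-0.49731918, -0.28732236,  0.31879227])}
```

View pics/w1.png

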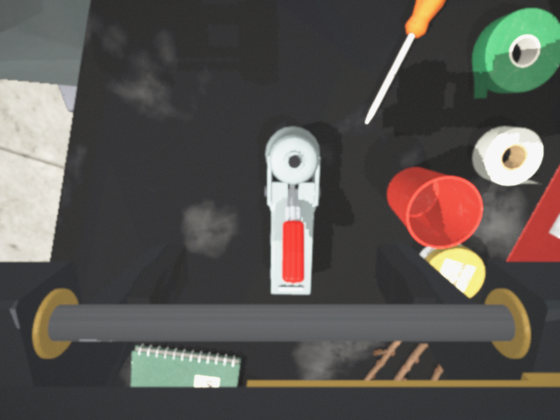

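The wrist view shows the indicator at (294,160), the channel's tail edge at (291,290), the cup's rim at about (445,212) and its foot lower left of that. The coupler is nearly aligned with the picture.

```bash
cat >> h.py <<'E'
def rayz(c,u,v,h):
    f=210/np.tan(np.radians(c['fov_y'])/2);R=np.array(c['R'])
    d=R.T@np.array([(u-c['cx'])/f,(v-c['cy'])/f,1]);o=-R.T@np.array(c['t']);return o+d*(h-o[2])/d[2]
E
python3 - <<'E'
from h import *
z=np.load('w1.npz',allow_pickle=True);im,d,c=z['im'],z['d'],z['c'].item()
i=rayz(c,294,160,.058);t=rayz(c,291,292,.044);print(i,t,np.degrees(np.arctan2(*(i-t)[[1,0]])),np.linalg.norm((i-t)[:2]))
W=cloud(d,c);hsv=cv2.cvtColor(im,cv2.COLOR_RGB2HSV).astype(int)
red=((hsv[...,0]<8)|(hsv[...,0]>172))&(hsv[...,1]>120)
m=red.copy();m[:,:380]=0;m[:,490:]=0;m&=(W[...,2]>.074)
print('cup',cv2.minEnclosingCircle(W[m][:,:2].astype(np.float32)),m.sum(),np.nanpercentile(W[m][:,2],98))
m=red.copy();m[:,:270]=0;m[:,315:]=0;m[:205]=0;m[300:]=0
print('lever',cv2.minAreaRect(W[m][:,:2].astype(np.float32)),W[m][:,2].max())
g=np.zeros_like(red);g[120:300,260:325]=1;g&=(W[...,2]>.03)&(W[...,2]<.07)
print('coupler',cv2.minAreaRect(W[g][:,:2].astype(np.float32)))
E
```

```text
[ 0.45116577 -0.33696949  0.058     ] [ 0.41964336 -0.48418588  0.044     ] 77.91415785768017 0.15055339633587078
cup ((0.578716516494751, -0.40924739837646484), 0.03555906191468239) 1078 0.08298784914986004
lever ((0.4315882921218872, -0.41696834564208984), (0.050108108669519424, 0.019511256366968155), 72.54835510253906) nan
coupler ((0.4383666515350342, -0.3997895121574402), (0.17643079161643982, 0.052450258284807205), 77.87267303466797)
```

Request:
{"api": "step_arm", "payload": {
  "increments": [
    [[0.5,0.4,-0.8],[0,0,-0.4]],
    [[0.5,0.4,-1.6],[0,0,0]],
    [[0.5,0.4,-2.4],[0,0,0]],
    [[0,0,-2.8],[0,0,0]],
    [[0,0,-2.8],[0,0,0]],
    [[0,0,-2.8],[0,0,0]],
    [[0,0,-2.4],[0,0,0]],
    [[0,0,-1.6],[0,0,0]],
    [[0,0,-0.8],[0,0,0]],
    [[0,0,0],[0,0,0]]
  ]
}}

```text
clock: 2.15
tool_pos: [0.448, -0.3445, 0.0576]
eef_rot: [0.78, 0.626, -0.001, -0.001]
contact_force: [0.0, 0.0, 0.1]
opening: 0.998
finger_force: 0.0
```

Request:
{"api": "step_arm", "payload": {
  "increments": [
    [[0.2,0.1,-0.8],[0,0,0.4]],
    [[0,0,-0.8],[0,0,0]],
    [[0,0,-0.8],[0,0,0]],
    [[0,0,-0.8],[0,0,0]],
    [[0,0,-0.4],[0,0,0]],
    [[0,0,-0.2],[0,0,0]],
    [[0,0,0],[0,0,0]],
    [[0,0,0],[0,0,0]],
    [[0,0,0],[0,0,0]],
    [[0,0,0],[0,0,0]]
  ]
}}

```text
clock: 3.15
tool_pos: [0.4511, -0.3437, 0.021]
eef_rot: [0.777, 0.629, 0.0, 0.0]
contact_force: [-0.2, -1.0, 0.0]
opening: 0.998
finger_force: 0.0
```

Request:
{"api": "step_arm", "payload": {
  "increments": [
    [[0,0,0],[0,0,0]],
    [[0,0,0],[0,0,0]],
    [[0,0,0],[0,0,0]],
    [[0,0,0],[0,0,0]],
    [[0,0,0],[0,0,0]],
    [[0,0,0],[0,0,0]],
    [[0,0,0],[0,0,0]],
    [[0,0,0],[0,0,0]],
    [[0,0,0],[0,0,0]],
    [[0,0,0],[0,0,0]]
  ],
  "fingers": 0,
  "grip_force": 60
}}

```text
clock: 4.15
tool_pos: [0.4506, -0.3435, 0.0207]
eef_rot: [0.777, 0.629, -0.0, -0.0]
contact_force: [-1.1, 0.4, 0.3]
opening: 0.591
finger_force: 60.0
```

Request:
{"api": "step_arm", "payload": {
  "increments": [
    [[0,0,0.5],[0,0,0]],
    [[0,0,1.0],[0,0,0]],
    [[-0.5,0,1.5],[0,0,0]],
    [[-1.0,0,2.0],[0,0,0]],
    [[-1.0,0,2.2],[0,0,0]],
    [[-1.0,0,2.2],[0,0,0]],
    [[-1.0,0,2.2],[0,0,0]],
    [[-0.5,0.5,1.8],[0,0,0]],
    [[0,1.0,1.0],[0,0,0]],
    [[0,1.5,0.5],[0,0,0]]
  ]
}}

```text
clock: 5.15
tool_pos: [0.4011, -0.3137, 0.1712]
eef_rot: [0.778, 0.628, 0.0, 0.001]
contact_force: [0.4, 0.8, -4.8]
opening: 0.59
finger_force: 60.0
```

Request:
{"api": "step_arm", "payload": {
  "increments": [
    [[0,2.5,0],[0,0,0]],
    [[0.2,3.3,0],[0,0,-1.5]],
    [[0.5,3.5,0],[0,0,-2]],
    [[1.0,3.5,0],[0,0,-2]],
    [[1.3,3.5,0],[0,0,-2]],
    [[1.5,3.5,0],[0,0,-2]],
    [[1.5,3.3,0],[0,0,-2]],
    [[1.2,3.0,0],[0,0,-1.5]],
    [[1.0,2.5,0],[0,0,-1]],
    [[0.5,1.7,0],[0,0,-1]]
  ]
}}

```text
clock: 6.15
tool_pos: [0.4883, -0.006, 0.1696]
eef_rot: [0.852, 0.524, 0.001, -0.001]
contact_force: [0.0, 0.1, -4.3]
opening: 0.594
finger_force: 60.0
```

Run:
```python
from h import *
s=r.get_state();print(s['tool_pos'],s['eef_rot'],np.degrees(2*np.arctan2(s['eef_rot'][1],s['eef_rot'][0])))
o=[]
for n in('side','wrist'):
    im,d,c=snap(n);np.savez(n+'2',im=im,d=d,c=c);o.append(im)
a=cv2.resize(o[0][120:330,130:410],(560,420),interpolation=cv2.INTER_CUBIC)
cv2.imwrite('pics/p2.png',cv2.resize(np.hstack([a,o[1]]),(800,300))[:,:,::-1])
```

```text
[ 0.48833683 -0.00600773  0.16960212] [ 8.51634287e-01  5.24135163e-01  9.10492960e-04 -7.37312364e-04] 63.22013058783319
```

View pics/p2.png

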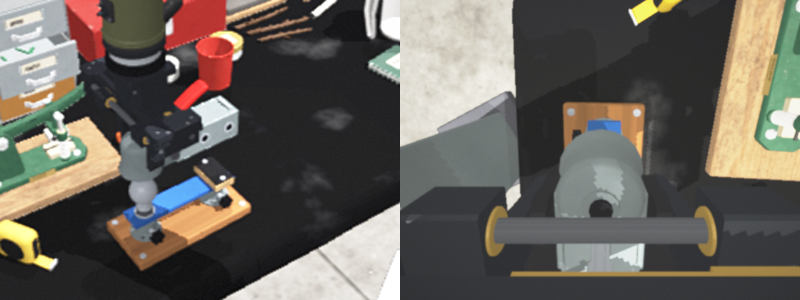

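Run:
```python
from h import *
z=np.load('wrist2.npz',allow_pickle=True);im,d,c=z['im'],z['d'],z['c'].item()
W=cloud(d,c);hsv=cv2.cvtColor(im,cv2.COLOR_RGB2HSV).astype(int);H,S,V=hsv[...,0],hsv[...,1],hsv[...,2]
e=np.array([.4540,.8910]);nrm=np.array([.8910,-.4540]) # across
ball=np.array([.4907,-.0053])
def prof(m,h,name):
    v,u=np.nonzero(m);P=np.array([rayz(c,a,b,h)[:2] for a,b in zip(u,v)])-ball
    x,y=P@e,P@nrm
    print(name,len(x),'along max',np.percentile(x,99).round(4))
    for lo in np.arange(.0,.06,.008):
        k=(x>lo)&(x<lo+.008)
        if k.sum()>10: print('  %.3f'%lo,k.sum(),np.percentile(y[k],[1,99]).round(4))
b=np.zeros(H.shape,bool);b[135:260,225:350]=1
prof(b&(H>3)&(H<22)&(S>90),.018,'base')
prof(b&(H>100)&(H<125)&(S>110),.058,'beam')
s=r.get_state();print((s['tool_pos'][:2]-ball)@e,(s['tool_pos'][:2]-ball)@nrm)
# indicator hole/nose in wrist: dark cap
for w in ('side','scene'):
    z=np.load(w+'.npz',allow_pickle=True);im,c2=z['im'],z['c'].item();hs=cv2.cvtColor(im,cv2.COLOR_RGB2HSV).astype(int)
    m=np.zeros(H.shape,bool)
    if w=='side': m[238:266,215:245]=1
    else: m[238:262,243:265]=1
    m&=(hs[...,2]>100)&(hs[...,1]<60)
    v,u=np.nonzero(m);k=v<v.min()+14; print(w,cv2.minEnclosingCircle(np.c_[u,v][k].astype(np.float32)),rayz(c2,*cv2.minEnclosingCircle(np.c_[u,v][k].astype(np.float32))[0],.1))
```

```text
base 4343 along max 0.042
  0.000 404 [-0.0503  0.0498]
  0.008 560 [-0.05    0.0495]
  0.016 710 [-0.0496  0.0497]
  0.024 898 [-0.0494  0.0496]
  0.032 988 [-0.0492  0.0492]
  0.040 304 [-0.0473  0.0452]
beam 618 along max 0.0264
  0.008 25 [0.0103 0.0179]
  0.016 434 [-0.0169  0.0177]
  0.024 159 [-0.0161  0.0168]
-0.0009549611786947249 -0.0020719569921593115
side ((230.0, 252.5), 10.30786418914795) [ 0.49185096 -0.00853491  0.1       ]
scene ((253.52127075195312, 249.8829803466797), 7.712222099304199) [ 0.49107837 -0.00588386  0.1       ]
```

Request:
{"api": "step_arm", "payload": {
  "increments": [
    [[0,-0.3,0],[0,0,0]],
    [[0,-0.2,-0.3],[0,0,0]],
    [[0,0,-0.4],[0,0,0]],
    [[0,0,-0.5],[0,0,0]],
    [[0,0,-0.5],[0,0,0]],
    [[0,0,-0.4],[0,0,0]],
    [[0,0,-0.3],[0,0,0]],
    [[0,0,-0.2],[0,0,0]],
    [[0,0,0],[0,0,0]],
    [[0,0,0],[0,0,0]]
  ]
}}

```text
clock: 7.25
tool_pos: [0.4879, -0.0155, 0.1438]
eef_rot: [0.853, 0.522, 0.0, 0.0]
contact_force: [-0.0, 0.4, -4.9]
opening: 0.588
finger_force: 60.0
```

Run:
```python
from h import *
c=np.load('wrist2.npz',allow_pickle=True)['c'].item()
p=rayz(c,280,291,.1696+.037);print(p,(p[:2]-[.4883,-.006])@[.454,.891],(p[:2]-[.4883,-.006])@[.891,-.454])
print(r.get_state())
```

```text
[0.49133455 0.0032235  0.2066    ] 0.009595823968944631 -0.0014836883519919442
{'clock': 7.25, 'q': array([ 0.05594908,  0.67561021, -0.18956518,  2.06117477,  0.28728798,
        0.42903751, -0.82676606]), 'qd': array([ 0.00197478, -0.00325469, -0.00115052, -0.00066689, -0.00123769,
       -0.00167199,  0.00026853]), 'joint_torque': array([-1.29162788e-02, -4.66601336e+01, -9.31505766e-01, -8.48467737e+00,
        6.41713617e-03,  2.61869113e-02, -1.33124224e-03]), 'tool_pos': array([ 0.48793646, -0.01553587,  0.14378285]), 'eef_rot': array([8.52744142e-01, 5.22328843e-01, 7.59323997e-05, 5.58825861e-05]), 'contact_force': array([-0.01954542,  0.3762606 , -4.88480979]), 'moment': array([ 0.06047946, -0.08515044,  0.04587536]), 'finger_force': 59.9772031301336, 'opening': 0.58804036860995}
```

Run:
```python
from h import *
s=r.get_state();im,d,c=snap('wrist');np.savez('w3',im=im,d=d,c=c)
h=s['tool_pos'][2]+.037
for px in((280,291),(280,280),(280,300)):
    p=rayz(c,*px,h);q=p[:2]-s['tool_pos'][:2];print(px,q@[.454,.891],q@[.891,-.454])
W=cloud(d,c)
for v in range(180,305,10): print(v,(W[v,281]-s['tool_pos']).round(4), im[v,281])
cv2.imwrite('pics/w3.png',cv2.resize(im[170:400,180:380],None,fx=2.5,fy=2.5)[:,:,::-1])
```

```text
(280, 291) 0.0066415823828054835 -0.0008137725890827287
(280, 280) 0.01103494758379412 -0.0008089093423739158
(280, 300) 0.0029821356180578917 -0.0008178234229243872
180 [ 0.0137  0.0278 -0.0401] [134 138 139]
190 [ 0.0143  0.0289 -0.0112] [130 139 137]
200 [ 0.0133  0.027  -0.0011] [126 133 131]
210 [0.0133 0.0271 0.0146] [124 133 129]
220 [0.0129 0.0263 0.0244] [130 139 137]
230 [0.0118 0.0241 0.0285] [150 161 158]
240 [0.0105 0.0217 0.0315] [168 178 176]
250 [0.0087 0.0181 0.0313] [167 177 175]
260 [0.0069 0.0145 0.0311] [165 176 173]
270 [0.0058 0.0123 0.0343] [159 170 167]
280 [0.0045 0.0098 0.0364] [46 45 47]
290 [0.003  0.0069 0.0379] [53 52 54]
300 [0.0011 0.0031 0.0375] [44 44 45]
```

View pics/w3.png

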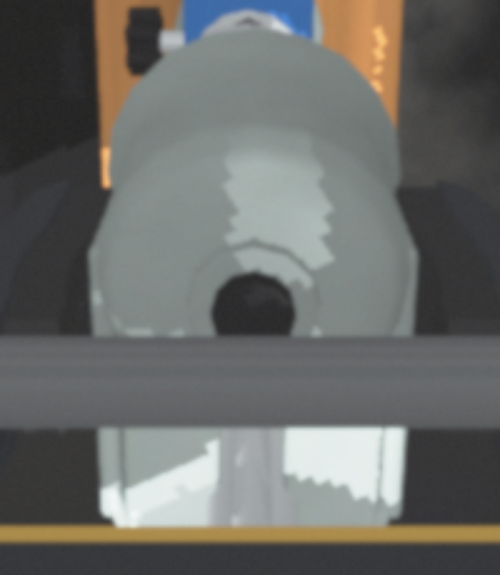

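Request:
{"api": "step_arm", "payload": {
  "increments": [
    [[0,0.3,0],[0,0,0]],
    [[0,0.2,-0.2],[0,0,0]],
    [[0,0,-0.3],[0,0,0]],
    [[0,0,-0.3],[0,0,0]],
    [[0,0,-0.3],[0,0,0]],
    [[0,0,-0.3],[0,0,0]],
    [[0,0,-0.3],[0,0,0]],
    [[0,0,-0.3],[0,0,0]],
    [[0,0,0],[0,0,0]],
    [[0,0,0],[0,0,0]]
  ]
}}

```text
clock: 8.3
tool_pos: [0.4878, -0.0106, 0.1237]
eef_rot: [0.853, 0.522, -0.0, -0.0]
contact_force: [-0.5, -0.1, -4.5]
opening: 0.591
finger_force: 60.0
```

Request:
{"api": "step_arm", "payload": {
  "increments": [
    [[0,0,-0.2],[0,0,0]],
    [[0,0,-0.2],[0,0,0]],
    [[0,0,-0.2],[0,0,0]],
    [[0,0,-0.2],[0,0,0]],
    [[0,0,-0.2],[0,0,0]],
    [[0,0,-0.2],[0,0,0]],
    [[0,0,-0.1],[0,0,0]],
    [[0,0,-0.1],[0,0,0]],
    [[0,0,0],[0,0,0]],
    [[0,0,0],[0,0,0]]
  ]
}}

```text
clock: 9.3
tool_pos: [0.4883, -0.0104, 0.1098]
eef_rot: [0.853, 0.522, 0.0, 0.0]
contact_force: [0.5, 1.6, -5.2]
opening: 0.593
finger_force: 60.0
```

Request:
{"api": "step_arm", "payload": {
  "increments": [
    [[0,0,-0.1],[0,0,0]],
    [[0,0,-0.1],[0,0,0]],
    [[0,0,-0.1],[0,0,0]],
    [[0,0,-0.1],[0,0,0]],
    [[0,0,0],[0,0,0]],
    [[0,0,0],[0,0,0]],
    [[0,0,0],[0,0,0]],
    [[0,0,0],[0,0,0]],
    [[0,0,0],[0,0,0]],
    [[0,0,0],[0,0,0]]
  ]
}}

```text
clock: 10.3
tool_pos: [0.4888, -0.0102, 0.1059]
eef_rot: [0.853, 0.522, 0.001, 0.0]
contact_force: [4.7, 1.9, -2.4]
opening: 0.591
finger_force: 60.0
```

Request:
{"api": "step_arm", "payload": {
  "increments": [
    [[0.05,0,-0.1],[0,0,0]],
    [[0,0,-0.1],[0,0,0]],
    [[0,0,-0.1],[0,0,0]],
    [[0,0,-0.1],[0,0,0]],
    [[0,0,0],[0,0,0]],
    [[0,0,0],[0,0,0]],
    [[0,0,0],[0,0,0]],
    [[0,0,0],[0,0,0]],
    [[0,0,0],[0,0,0]],
    [[0,0,0],[0,0,0]]
  ]
}}

```text
clock: 11.3
tool_pos: [0.489, -0.0099, 0.1016]
eef_rot: [0.853, 0.523, 0.001, -0.0]
contact_force: [3.4, 2.8, -1.3]
opening: 0.594
finger_force: 60.0
```

Request:
{"api": "step_arm", "payload": {
  "increments": [
    [[0.05,0.03,-0.1],[0,0,0]],
    [[0,0,-0.1],[0,0,0]],
    [[0,0,-0.1],[0,0,0]],
    [[0,0,0],[0,0,0]],
    [[0,0,0],[0,0,0]],
    [[0,0,0],[0,0,0]],
    [[0,0,0],[0,0,0]],
    [[0,0,0],[0,0,0]],
    [[0,0,0],[0,0,0]],
    [[0,0,0],[0,0,0]]
  ]
}}

```text
clock: 12.3
tool_pos: [0.4891, -0.0098, 0.0983]
eef_rot: [0.853, 0.523, 0.0, -0.0]
contact_force: [4.2, 3.9, -5.9]
opening: 0.589
finger_force: 60.0
```

Request:
{"api": "step_arm", "payload": {
  "increments": [
    [[0.05,0.05,-0.1],[0,0,0]],
    [[0,0,-0.1],[0,0,0]],
    [[0,0,-0.1],[0,0,0]],
    [[0,0,0],[0,0,0]],
    [[0,0,0],[0,0,0]],
    [[0,0,0],[0,0,0]],
    [[0,0,0],[0,0,0]],
    [[0,0,0],[0,0,0]],
    [[0,0,0],[0,0,0]],
    [[0,0,0],[0,0,0]]
  ]
}}

```text
clock: 13.3
tool_pos: [0.4891, -0.0098, 0.0967]
eef_rot: [0.853, 0.522, 0.0, 0.0]
contact_force: [0.8, 2.6, 11.7]
opening: 0.594
finger_force: 60.0
```

Run:
```python
from h import *
o=[]
print(r.get_state()['tool_pos'],r.get_state()['contact_force'],r.get_state()['moment'])
for n in('side','wrist'):
    im,d,c=snap(n);np.savez(n+'4',im=im,d=d,c=c);o.append(im)
a=cv2.resize(o[0][195:315,170:330],(560,420),interpolation=cv2.INTER_CUBIC)
b=cv2.resize(o[1][190:370,160:400],(560,420))
cv2.imwrite('pics/p4.png',cv2.resize(np.hstack([a,b]),(800,300))[:,:,::-1])
```

```text
[ 0.48911774 -0.00979426  0.09667661] [ 0.81579549  2.62255851 11.68222793] [ 0.73476724 -0.36706375  0.01574556]
```

View pics/p4.png

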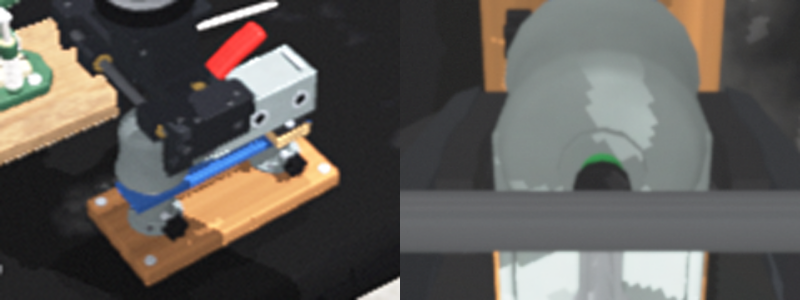

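The side view shows the coupler seated with its tail over the rest. In the wrist view the green band is visible at the indicator. I'll press a little further to the hard stop.

Request:
{"api": "step_arm", "payload": {
  "increments": [
    [[0,0,-0.05],[0,0,0]],
    [[0,0,-0.05],[0,0,0]],
    [[0,0,0],[0,0,0]],
    [[0,0,0],[0,0,0]],
    [[0,0,0],[0,0,0]],
    [[0,0,0],[0,0,0]],
    [[0,0,0],[0,0,0]],
    [[0,0,0],[0,0,0]],
    [[0,0,0],[0,0,0]],
    [[0,0,0],[0,0,0]]
  ]
}}

```text
clock: 14.4
tool_pos: [0.4891, -0.0098, 0.0966]
eef_rot: [0.853, 0.522, 0.0, 0.001]
contact_force: [-0.9, 3.8, 22.9]
opening: 0.591
finger_force: 60.0
```

Request:
{"api": "step_arm", "payload": {
  "increments": [
    [[0,0,0.1],[0,0,0]],
    [[0,0,0.1],[0,0,0]],
    [[0,0,0.05],[0,0,0]],
    [[0,0,0],[0,0,0]],
    [[0,0,0],[0,0,0]],
    [[0,0,0],[0,0,0]],
    [[0,0,0],[0,0,0]],
    [[0,0,0],[0,0,0]],
    [[0,0,0],[0,0,0]],
    [[0,0,0],[0,0,0]]
  ]
}}

```text
clock: 15.4
tool_pos: [0.4891, -0.0098, 0.097]
eef_rot: [0.853, 0.522, -0.0, -0.0]
contact_force: [3.6, 2.9, -8.3]
opening: 0.595
finger_force: 60.0
```

Request:
{"api": "step_arm", "payload": {
  "increments": [
    [[0,0,0],[0,0,0]],
    [[0,0,0],[0,0,0]],
    [[0,0,0],[0,0,0]],
    [[0,0,0],[0,0,0]],
    [[0,0,0],[0,0,0]],
    [[0,0,0],[0,0,0]],
    [[0,0,0],[0,0,0]],
    [[0,0,0],[0,0,0]],
    [[0,0,0],[0,0,0]],
    [[0,0,0],[0,0,0]]
  ],
  "fingers": 1.0
}}

```text
clock: 16.4
tool_pos: [0.4894, -0.0098, 0.0972]
eef_rot: [0.853, 0.522, 0.0, 0.0]
contact_force: [1.1, -0.1, -0.2]
opening: 1.0
finger_force: 0.0
```

Request:
{"api": "step_arm", "payload": {
  "increments": [
    [[0,0,0.5],[0,0,0]],
    [[0,0,1.5],[0,0,0]],
    [[0,0,2],[0,0,0]],
    [[0,0,2],[0,0,0]],
    [[0,0,2],[0,0,0]],
    [[0,0,2],[0,0,0]],
    [[0,0,2],[0,0,0]],
    [[0,0,1],[0,0,0]],
    [[0,0,0.5],[0,0,0]],
    [[0,0,0],[0,0,0]]
  ]
}}

```text
clock: 17.4
tool_pos: [0.4894, -0.0099, 0.2324]
eef_rot: [0.853, 0.522, 0.0, 0.0]
contact_force: [-0.0, 0.4, -0.1]
opening: 1.001
finger_force: 0.0
```

Run:
```python
from h import *
o=[]
s=r.get_state();print(s['tool_pos'],s['contact_force'])
for n in('side','wrist'):
    im,d,c=snap(n);np.savez(n+'5',im=im,d=d,c=c);o.append(im)
    W=cloud(d,c)
    if n=='wrist':
        hsv=cv2.cvtColor(im,cv2.COLOR_RGB2HSV).astype(int)
        m=((hsv[...,0]<8)|(hsv[...,0]>172))&(hsv[...,1]>140)
        q=W[m&(abs(W[...,0]-.45)<.1)&(abs(W[...,1]+.08)<.1)&(W[...,2]>.1)]
        qq=(q[:,:2]-[.4907,-.0053])
        a=qq@[.454,.891];b=qq@[.891,-.454]
        print('lever along',np.percentile(a,[1,99]),'across',np.percentile(b,[2,98]),'z',np.percentile(q[:,2],[2,98]),len(q))
a=cv2.resize(o[0][195:315,170:330],(560,420),interpolation=cv2.INTER_CUBIC)
cv2.imwrite('pics/p5.png',cv2.resize(np.hstack([a,o[1]]),(800,300))[:,:,::-1])
```

```text
[ 0.48940329 -0.0098614   0.23243955] [-0.03654756  0.43171127 -0.05443607]
lever along [-0.10549165  0.02199038] across [-0.00947674  0.00891397] z [0.14884911 0.3044628 ] 1206
```

View pics/p5.png

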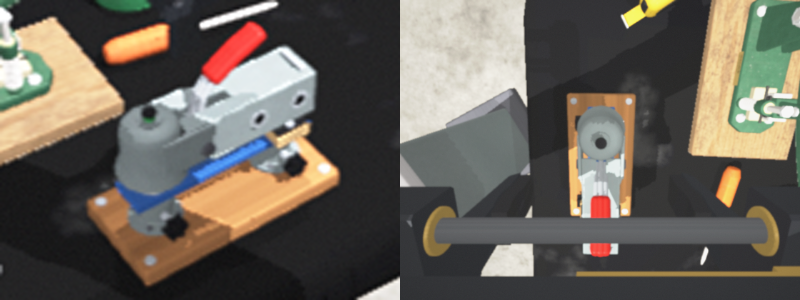

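The coupler stays seated, with the green band and raised cap in the side view. The lever is open at wrist pixel (600,225) of the composite. Next I'll close the fingers and go above the lever end.

Request:
{"api": "step_arm", "payload": {
  "increments": [
    [[-0.5,-1,0],[0,0,0]],
    [[-0.7,-1.3,0],[0,0,0]],
    [[-0.8,-1.5,0],[0,0,0]],
    [[-0.8,-1.5,0],[0,0,0]],
    [[-0.6,-1.2,0],[0,0,0]],
    [[0,0,-0.8],[0,0,0]],
    [[0,0,-0.8],[0,0,0]],
    [[0,0,-0.6],[0,0,0]],
    [[0,0,-0.5],[0,0,0]],
    [[0,0,0],[0,0,0]]
  ],
  "fingers": 0,
  "grip_force": 20
}}

```text
clock: 18.5
tool_pos: [0.4551, -0.0741, 0.2044]
eef_rot: [0.852, 0.523, -0.001, -0.001]
contact_force: [-0.3, 0.2, -0.4]
opening: 0.115
finger_force: 0.0
```

Request:
{"api": "step_arm", "payload": {
  "increments": [
    [[0,0,-0.5],[0,0,0]],
    [[0,0,-0.6],[0,0,0]],
    [[0,0,-0.6],[0,0,0]],
    [[0,0,-0.5],[0,0,0]],
    [[0,0,-0.3],[0,0,0]],
    [[0,0,-0.2],[0,0,0]],
    [[0,0,-0.2],[0,0,0]],
    [[0,0,-0.2],[0,0,0]],
    [[0,0,0],[0,0,0]],
    [[0,0,0],[0,0,0]]
  ]
}}

```text
clock: 19.5
tool_pos: [0.4554, -0.0748, 0.1743]
eef_rot: [0.853, 0.522, 0.0, 0.0]
contact_force: [0.8, -0.4, 0.0]
opening: 0.005
finger_force: 0.0
```

Request:
{"api": "step_arm", "payload": {
  "increments": [
    [[0,0,-0.2],[0,0,0]],
    [[-0.1,-0.2,-0.2],[0,0,0]],
    [[-0.1,-0.2,-0.18],[0,0,0]],
    [[-0.1,-0.2,-0.17],[0,0,0]],
    [[-0.1,-0.2,-0.17],[0,0,0]],
    [[-0.1,-0.2,-0.2],[0,0,0]],
    [[-0.1,-0.2,-0.2],[0,0,0]],
    [[-0.1,-0.18,-0.2],[0,0,0]],
    [[-0.1,-0.18,-0.2],[0,0,0]],
    [[0,0,0],[0,0,0]]
  ]
}}

```text
clock: 20.5
tool_pos: [0.4472, -0.0909, 0.1568]
eef_rot: [0.853, 0.522, -0.0, 0.0]
contact_force: [0.4, 1.4, 0.5]
opening: 0.006
finger_force: 0.7
```

Request:
{"api": "step_arm", "payload": {
  "increments": [
    [[0,0,-0.2],[0,0,0]],
    [[-0.08,-0.15,-0.2],[0,0,0]],
    [[-0.08,-0.15,-0.2],[0,0,0]],
    [[-0.08,-0.15,-0.2],[0,0,0]],
    [[-0.08,-0.15,-0.2],[0,0,0]],
    [[-0.06,-0.12,-0.2],[0,0,0]],
    [[-0.06,-0.12,-0.2],[0,0,0]],
    [[0,0,-0.1],[0,0,0]],
    [[0,0,0],[0,0,0]],
    [[0,0,0],[0,0,0]]
  ]
}}

```text
clock: 21.5
tool_pos: [0.4424, -0.0998, 0.142]
eef_rot: [0.853, 0.522, -0.001, 0.0]
contact_force: [-1.7, -2.3, 3.8]
opening: 0.005
finger_force: 2.0
```

Request:
{"api": "step_arm", "payload": {
  "increments": [
    [[-0.03,-0.06,-0.1],[0,0,0]],
    [[-0.03,-0.06,-0.1],[0,0,0]],
    [[-0.03,-0.06,-0.1],[0,0,0]],
    [[-0.03,-0.06,-0.1],[0,0,0]],
    [[0,0,-0.1],[0,0,0]],
    [[0,0,0],[0,0,0]],
    [[0,0,0],[0,0,0]],
    [[0,0,0],[0,0,0]],
    [[0,0,0],[0,0,0]],
    [[0,0,0],[0,0,0]]
  ]
}}

```text
clock: 22.5
tool_pos: [0.4419, -0.1015, 0.1386]
eef_rot: [0.853, 0.522, 0.0, 0.001]
contact_force: [-3.7, -1.0, 23.7]
opening: 0.008
finger_force: 12.1
```

Request:
{"api": "step_arm", "payload": {
  "increments": [
    [[0,0,-0.04],[0,0,0]],
    [[0,0,0],[0,0,0]],
    [[0,0,0],[0,0,0]],
    [[0,0,1],[0,0,0]],
    [[0,0,2],[0,0,0]],
    [[0,0,2],[0,0,0]],
    [[-0.5,0.5,2],[0,0,0]],
    [[-1,1,2],[0,0,0]],
    [[-1,1,2],[0,0,0]],
    [[0,0,1],[0,0,0]]
  ]
}}

```text
clock: 23.5
tool_pos: [0.4155, -0.0744, 0.2576]
eef_rot: [0.852, 0.524, 0.0, -0.001]
contact_force: [1.4, -0.5, -0.3]
opening: 0.005
finger_force: 0.0
```

Run:
```python
from h import *
o=[]
s=r.get_state();print(s['tool_pos'],s['contact_force'])
for n in('side','scene','wrist'):
    im,d,c=snap(n);o.append(im);W=cloud(d,c)
    hsv=cv2.cvtColor(im,cv2.COLOR_RGB2HSV).astype(int)
    m=((hsv[...,0]<8)|(hsv[...,0]>172))&(hsv[...,1]>140)
    m&=(abs(W[...,0]-.45)<.07)&(abs(W[...,1]+.08)<.07)&(W[...,2]>.1)&(W[...,2]<.2)
    q=W[m]
    if len(q)<20: print(n,len(q));continue
    a=(q[:,:2]-[.4907,-.0053])@[.454,.891];z=q[:,2]
    t=[(round(x,3),np.percentile(z[abs(a-x)<.005],90).round(4)) for x in np.arange(-.125,-.05,.01) if (abs(a-x)<.005).sum()>5]
    print(n,len(q),'along',np.percentile(a,[1,99]).round(4),'top z',t)
a=cv2.resize(o[0][195:315,170:330],(560,420),interpolation=cv2.INTER_CUBIC)
cv2.imwrite('pics/p6.png',cv2.resize(np.hstack([a,o[2]]),(800,300))[:,:,::-1])
```

```text
[ 0.41546342 -0.07437658  0.25759694] [ 1.43433677 -0.54815958 -0.33086963]
side 205 along [-0.1312 -0.0765] top z [(np.float64(-0.125), np.float64(0.1405)), (np.float64(-0.115), np.float64(0.1409)), (np.float64(-0.105), np.float64(0.1419)), (np.float64(-0.095), np.float64(0.1404)), (np.float64(-0.085), np.float64(0.1397)), (np.float64(-0.075), np.float64(0.1392))]
scene 110 along [-0.1306 -0.0755] top z [(np.float64(-0.125), np.float64(0.1393)), (np.float64(-0.115), np.float64(0.1392)), (np.float64(-0.105), np.float64(0.139)), (np.float64(-0.095), np.float64(0.1389)), (np.float64(-0.085), np.float64(0.1368)), (np.float64(-0.075), np.float64(0.1375))]
wrist 1608 along [-0.1324 -0.0761] top z [(np.float64(-0.125), np.float64(0.1396)), (np.float64(-0.115), np.float64(0.1401)), (np.float64(-0.105), np.float64(0.1401)), (np.float64(-0.095), np.float64(0.139)), (np.float64(-0.085), np.float64(0.138)), (np.float64(-0.075), np.float64(0.1368))]
```

View pics/p6.png

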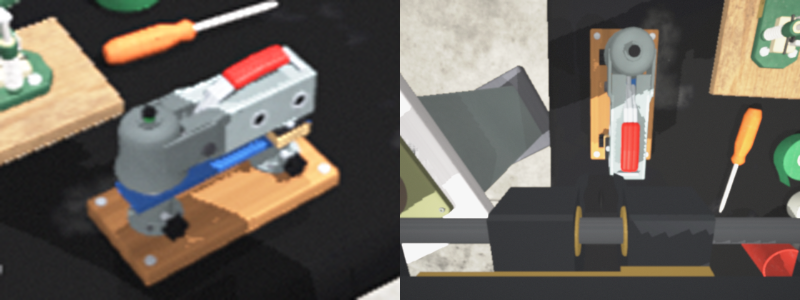

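The handle lies flat over the tail with its top at about 0.140 m, as expected when latched, and the green band is still up. I'm handing it in.

```bash
python3 -c "
from plant import r
print(r.finish_job())"
```

```text
the job is handed in; nothing more can be done
None
```

I pressed the coupler home on the ball with its indicator up and its tail on the rest, then pushed the lever down to its hard stop; I left the bystanders alone and handed the job in at about 24 s, but no verdict came back.

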